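Make up two cooking kits on their trays

ROBOT

A 6-joint arm with a two-finger parallel gripper is mounted at the origin on a cart in front of the work surface, level with it; the furniture and walls round the work are solid. World frame = base frame: x ahead of the robot, y to its left, z up, the work surface at z = 0. Lengths are in m, angles in rad, forces in N, time in s.
With the tool pointing down it reaches from about 0.3 to 0.75 m from the base axis. Payload 8.5 kg.
Tool frame: the origin (TCP) lies on the centre line of the jaws, within the pads' length; the fingertips stand 11 mm ahead of it and the grasp point (between the pads) lies 8 mm behind it; z points along the fingers, y is the direction in which the jaws open and shut (so a half turn about z gives the same grasp; the last joint's range is limited). The gripper opens to 88 mm and grips with 3 to 60 N. Pads are 18 mm wide; open, the fingers measure 123 mm over their backs; the gripper's body (75 mm by 187 mm) begins 45 mm behind the grasp point.
Start: joints at [0.942, 0.381, 1.297, -0, 1.464, -0.215], TCP at [0.221, 0.504, 0.25] pointing down, gripper open.
Joint ranges: [-3.11, 3.11], [-0.89, 2.33], [0.22, 2.48], [-1.42, 4.56], [0.17, 2.85], [-2.88, 2.88]. Speed limits (rad/s): [2.39, 2.39, 3.14, 3.14, 3.14, 3.14].

INTERFACE

Orientations are given as a unit quaternion [x, y, z, w].
In Python, from cell import * gives the robot as it stands. The module is installed in compiled form; this text tells all that it offers.
- The arm moves only by the tool move_arm, never from a script. Its arguments are lists of equal length, an entry for each row: "twist": the turn, a rotation vector about the tool's x, y, z in degrees, a list of three; "slide": the shift along the tool's x, y, z in cm, a list of three; "jaw": the finger opening in cm, from 0 to 8.81. In form: {"twist": [[wx, wy, wz], ...], "slide": [[tx, ty, tz], ...], "jaw": [jaw, ...]}. A call has 1 to 12 rows; each row shifts and turns the commanded pose from where the row before left it, along the tool's axes as they then stand; what a row does not reach is not made up. A row lasts 1/8 s, in which the tool goes at most 62.5 mm and 10.7 degrees, less where a joint would pass 70% of its speed; a pose out of reach is approached as far as the arm can. A call is refused whole if a number of a shift passes 6.25 or a number of a turn 10.7, either way. A call with a gripper value outside its range is refused whole. The fingers move at their own pace and stop on an object; "newtons" is the grip in N (left out, the last holds). Time passes only in rows, so rows that do not move let the fingers close. It gives the time, the measured TCP pose, the force and the opening at its end, in the units of the state.
- get_obs(): the state, without advancing time (a new reading comes with each control period).
- read_camera(name): name is "scene" or "top" or "wrist"; returns a dict with "img" (400x640x3 uint8, red, green, blue), "z_map" (400x640 float32, m along the optical axis (not along the pixel's ray), 0 where there is no reading), "intrinsics" (3x3 intrinsics, pixels), "R" (3x3) and "t" (3): a world point X has camera coordinates R X + t; the wrist camera has in their place "T_tool_cam" (4x4, takes a point from camera to tool coordinates, whose origin is the TCP and whose axes are the flange's). Camera axes: x right, y down, z forward; pixel columns grow to the right and rows downward; lengths in m; the calibration is good to about 2 mm. The wrist camera is an equidistant fisheye: a pixel r from the principal point sees the ray r / f radians off the axis. A picture is of the moment at which its call begins: read the wrist's pose just before it.
- job_done(): hands the job in, once; it reports no verdict.
Trained networks look in a picture, given as the dict that the camera call returned (one of the last four; its "shot" number tells which), for a name from the list of things; names that differ only in an ending like _2 or _b are one class to them, and where a whole thing is asked for, a point or a joint stands for the part that bears it (a point fixed in the world has none). Each returns a list of dicts, best first, with "score" (0 to 1); they miss things now and then, are a little off and sometimes report something else, mostly with a low value. They report only what shows in the picture. A call takes as long as a camera call. They do not tell look-alikes from the thing itself.
- boxes_of(picture, query): "extent" ([left, top, right, bottom] in pixels, round what is visible of it).
- place_of(picture, query): "at" ([row, column] in pixels: a listed point, or the origin of a listed thing).
The state is a dict: "time_s": time; "qpos": joint angles; "dq": joint speeds; "joint_torque": joint torques, N m; "position": TCP position; "orientation": TCP orientation; "wrist_force": force on the tool from outside, world axes, zero at the start; "ft_torque": the same for the moment, N m; "grip_width": finger opening in m.
Only numpy, scipy, OpenCV 4.12 (cv2) and the standard library are available. Lean on these libraries where they do the work, as an engineer would, in place of code of your own. Each camera call takes 0.05 s, during which the arm holds its last target.

TASK

Make up two cooking kits from the jars standing in a row behind the trays: the salt shaker, the green-capped and the white-capped spice jar go on the blue three-bay tray (salad dressing), the honey jar with the red lid and the brown-capped spice jar on the wooden two-bay tray (porridge). Put one thing in each bay, standing upright and flat on the bay's floor, and leave the jam jar standing where it is.

Things in the scene. Friction and masses are not known exactly. Their poses are not given: they have to be found in the camera images.
- salt_shaker: Loose salt shaker, glass body with a domed grey top, 44 mm across and 90 mm tall (the top 16 mm or so narrows to 34 mm). Stands upright on the worktop; origin: centre of its underside, z up; round, so its yaw has no meaning. In a row along y with the others, in any order, about 0.1 m apart, behind the trays.
- green_jar: Loose glass spice jar with a dark green cap, 46 mm across and 106 mm tall. Stands upright on the worktop; origin: centre of its underside, z up; round, so its yaw has no meaning. In a row along y with the others, in any order, about 0.1 m apart, behind the trays.
- brown_jar: Loose glass spice jar with a dark brown cap, 44 mm across and 96 mm tall. Stands upright on the worktop; origin: centre of its underside, z up; round, so its yaw has no meaning. In a row along y with the others, in any order, about 0.1 m apart, behind the trays.
- honey_jar: Loose jar of amber honey with a red lid, 65 mm across and 100 mm tall. Stands upright on the worktop; origin: centre of its underside, z up; round, so its yaw has no meaning. In a row along y with the others, in any order, about 0.1 m apart, behind the trays.
- white_jar: Loose glass spice jar with a flat whitish cap, 44 mm across and 109 mm tall. Stands upright on the worktop; origin: centre of its underside, z up; round, so its yaw has no meaning. In a row along y with the others, in any order, about 0.1 m apart, behind the trays.
- jam_jar: Loose jar of red jam with a white lid, wider than the spice jars: 68 mm across and 84 mm tall. Belongs to neither kit: leave it standing. Stands upright on the worktop; origin: centre of its underside, z up; round, so its yaw has no meaning. At the left end of the row. Beyond it a wall boiler hangs 0.32 m up (about y over 0.3, x over 0.6); a stand mixer is on the right (y below -0.4).
- blue_tray: Blue plastic tray, 88 x 252 mm (x, y). Fixed. Origin: centre of its underside. Three square bays in a row along its y, each 76 x 76 mm inside, walls 6 mm thick; bay floors 5 mm, wall tops 14 mm above the underside. Bay centres at x = 0, y = -82, 0 and +82 mm; dark liners. A steel loop sticks out 15 mm at each end, 11 mm high. Lies flat, its y within 0.2 rad of world y.
- wooden_tray: Light wooden tray, 88 x 170 mm (x, y). Fixed. Origin: centre of its underside. Two square bays in a row along its y, each 76 x 76 mm inside, walls 6 mm thick; bay floors 5 mm, wall tops 14 mm above the underside. Bay centres at x = 0, y = -41 and +41 mm; dark liners. A steel loop sticks out 15 mm at each end, 11 mm high. Lies flat, its y within 0.2 rad of world y.
Things that resemble listed ones, but are neither listed nor needed, are in the scene too. Leave any purple look-alike of the brown_jar alone.

How it is judged:
By the outcome, as a careful person would: the job done as asked, in the order asked, and still so for the second after the job is handed in, with the robot touching nothing.
It also fails if it takes over 112 s, if anything falls off the work surface, if the arm or the gripper's body presses on something with over 40 N, if the wrist force passes 120 N, or if a joint passes its speed limit or range.

## Working session

There is one attempt and no reset: what is moved stays moved. The work goes in short steps, Python scripts to look and compute and a tool call to move; the robot and the scene stay as the last step left them, time stands still between calls to the robot, and variables do not carry over. Pictures are saved under pics/ and viewed, and the job is handed in when it is done.

Besides the shell and the picture viewer there is one more tool, called after "Emit:" in YAML: its name, and indented under it one key for each argument. move_arm: Moves the arm, as the interface text tells. Its arguments: {"type":"object","properties":{"twist":{"type":"array","items":{"type":"array","items":{"type":"number"}}},"slide":{"type":"array","items":{"type":"array","items":{"type":"number"}}},"jaw":{"type":"array","items":{"type":"number"}},"newtons":{"type":"number"}},"required":["twist","slide","jaw"]}

```bash
mkdir -p pics; ls; cat > h.py <<'E'
import numpy as np, cv2
from cell import *
def save(p,name): cv2.imwrite('pics/'+name+'.png', cv2.cvtColor(p['img'],cv2.COLOR_RGB2BGR))
def px2w(p,u,v,z=None):
    K=np.array(p['intrinsics']);d=np.linalg.inv(K)@[u,v,1.]
    R=np.array(p['R']);t=np.array(p['t'])
    if z is None:
        zz=p['z_map'][int(round(v)),int(round(u))]; return R.T@(d*zz-t)
    C=-R.T@t; w=R.T@d; return C+w*(z-C[2])/w[2]
E
python3 - <<'E'
from h import *
s=get_obs();print(s)
for n in('scene','top'):
    p=read_camera(n);save(p,n+'0')
    print(n,p['intrinsics'],p['R'],p['t'])
    for q in ['salt_shaker','green_jar','brown_jar','honey_jar','white_jar','jam_jar','blue_tray','wooden_tray']:
        print(q,[(np.round(b['extent']).tolist(),round(b['score'],2)) for b in boxes_of(p,q)[:4]],[(np.round(b['at'],1).tolist(),round(b['score'],2)) for b in place_of(p,q)[:4]])
E
```

```text
pics
{'time_s': 0.0, 'qpos': array([ 9.41709136e-01,  3.81215627e-01,  1.29823930e+00,  1.94156163e-06,
        1.46358541e+00, -2.15334506e-01]), 'dq': array([-7.51024458e-04,  1.04019262e-03,  1.41776930e-03,  1.25054412e-03,
        7.92877626e-05,  6.68710783e-05]), 'joint_torque': array([-7.57793023e-04, -4.37914109e+01, -2.24561727e+01,  7.13217328e-02,
        3.51288391e-02, -9.19635568e-05]), 'position': array([0.22099295, 0.50337206, 0.24913445]), 'orientation': array([ 2.05403903e-01,  9.78677022e-01, -6.59880158e-04, -2.97493976e-04]), 'wrist_force': array([0.08055948, 0.05392527, 0.40466856]), 'ft_torque': array([-0.02275129, -0.01350075,  0.01823706]), 'grip_width': 0.08803142116330581}
scene [[467.5297778    0.         316.58983531]
 [  0.         467.5297778  200.6699491 ]
 [  0.           0.           1.        ]] [[ 0.45312245 -0.89137572  0.01137399]
 [-0.66587342 -0.34691849 -0.66049993]
 [ 0.59269945  0.29171371 -0.75073995]] [-0.22160995  0.39522268  0.73904517]
salt_shaker [([321.0, 154.0, 338.0, 186.0], 0.91)] [([182.4, 330.9], 0.85), ([160.7, 251.0], 0.6)]
gr
[... 995 characters left out ...]
0.54)]
green_jar [([394.0, 147.0, 418.0, 171.0], 0.69)] [([164.3, 401.0], 0.59)]
brown_jar [([356.0, 135.0, 378.0, 153.0], 0.72), ([342.0, 193.0, 408.0, 225.0], 0.63), ([360.0, 239.0, 382.0, 255.0], 0.52)] [([148.4, 366.8], 0.83), ([247.4, 367.7], 0.49)]
honey_jar [([243.0, 142.0, 274.0, 172.0], 0.66)] [([160.5, 260.2], 0.74)]
white_jar [([321.0, 143.0, 342.0, 164.0], 0.64)] [([157.0, 327.0], 0.88)]
jam_jar [([211.0, 134.0, 240.0, 166.0], 0.85), ([320.0, 142.0, 341.0, 165.0], 0.17)] [([153.6, 225.7], 0.79)]
blue_tray [([192.0, 198.0, 297.0, 237.0], 0.69)] [([217.0, 247.2], 0.82)]
wooden_tray [([341.0, 191.0, 413.0, 225.0], 0.87), ([393.0, 149.0, 415.0, 172.0], 0.53)] [([209.6, 376.4], 0.87)]
```

View pics/scene0.png

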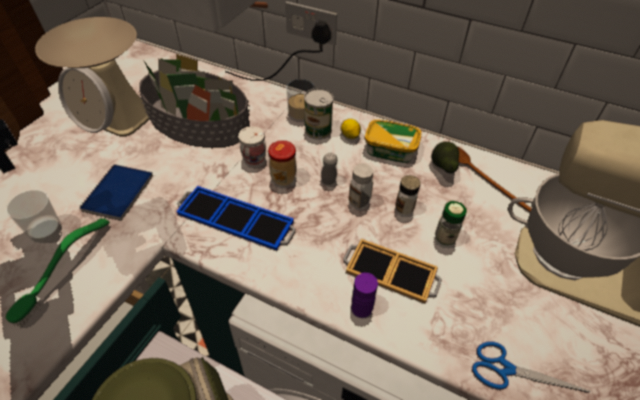

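View pics/top0.png

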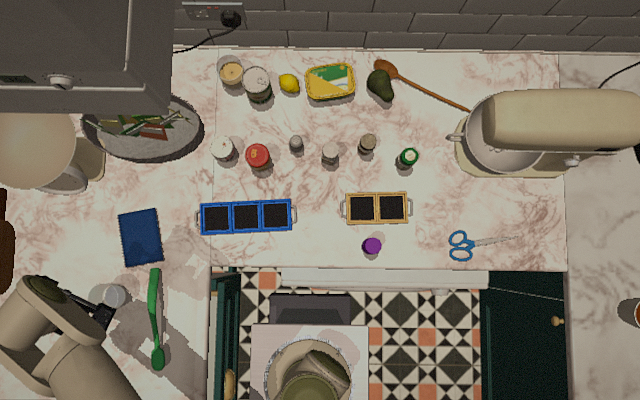

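The scene view shows, left to right along the row: jam (250,147), honey (282,164), salt (330,168), white (361,187), brown (408,195) and green (450,224). The blue tray is at (235,217), the wooden tray at (392,270), and the purple look-alike at (364,295). Next I'll measure positions from both views.

```bash
cat > m.py <<'E'
from h import *
def cloud(p):
    K=np.array(p['intrinsics']);R=np.array(p['R']);t=np.array(p['t']);z=p['z_map']
    v,u=np.mgrid[0:400,0:640];d=np.stack([(u-K[0,2])/K[0,0]*z,(v-K[1,2])/K[1,1]*z,z],-1)
    W=(d-t)@R; W[z<=0]=np.nan; return W
E
python3 - <<'E'
from m import *
ps={n:read_camera(n) for n in('scene','top')}
for n,p in ps.items():
    W=cloud(p); print(n,'table z',np.nanmedian(W[...,2][(abs(W[...,0]-.45)<.15)&(abs(W[...,1])<.3)]))
    for q in ['salt_shaker','green_jar','brown_jar','honey_jar','white_jar','jam_jar']:
        for b in boxes_of(p,q)[:2]:
            l,t,r,bt=[int(x) for x in b['extent']]
            P=W[t-3:bt+4,l-3:r+4].reshape(-1,3);P=P[np.isfinite(P).all(1)]
            top=P[P[:,2]>.02]
            if len(top)<5: print(q,'none');continue
            zt=np.percentile(top[:,2],95); c=top[top[:,2]>zt-.012]
            print(n,q,round(b['score'],2),'ztop',zt.round(4),'mean',c.mean(0).round(4),'min',c.min(0).round(3),'max',c.max(0).round(3),len(c))
# two-view triangulation of origins
def tri(a,b):
    A=[]
    for p,(v,u) in((ps['scene'],a),(ps['top'],b)):
        P=np.array(p['intrinsics'])@np.c_[p['R'],p['t']]
        A+= [u*P[2]-P[0], v*P[2]-P[1]]
    X=np.linalg.svd(np.array(A))[2][-1];return X[:3]/X[3]
for q in ['salt_shaker','green_jar','brown_jar','honey_jar','white_jar','jam_jar','blue_tray','wooden_tray']:
    a=place_of(ps['scene'],q);b=place_of(ps['top'],q)
    if a and b: print(q,tri(a[0]['at'],b[0]['at']).round(4), px2w(ps['top'],b[0]['at'][1],b[0]['at'][0],0).round(3), px2w(ps['scene'],a[0]['at'][1],a[0]['at'][0],0).round(3))
# trays by colour in top
for n,p in ps.items():
    hsv=cv2.cvtColor(p['img'],cv2.COLOR_RGB2HSV);W=cloud(p)
    m=(hsv[...,0]>105)&(hsv[...,0]<125)&(hsv[...,1]>150)&(hsv[...,2]>90)
    m&=(abs(W[...,0]-.42)<.2)
    for nm,bx in (('blue',{'top':(185,190,305,245),'scene':(170,180,300,255)}),('wood',{'top':(335,185,420,232),'scene':(340,232,442,305)})):
        l,t,r,b=bx[n]; H=hsv[t:b,l:r]
        mm=(H[...,0]>100)&(H[...,0]<130)&(H[...,1]>150)&(H[...,2]>80) if nm=='blue' else (H[...,0]>8)&(H[...,0]<28)&(H[...,1]>100)&(H[...,2]>80)
        mm=mm.astype(np.uint8);k,lab,st,_=cv2.connectedComponentsWithStats(mm);i=1+np.argmax(st[1:,4])
        vv,uu=np.nonzero(lab==i); pts=np.array([px2w(p,u+l,v+t,.014)[:2] for u,v in zip(uu,vv)],np.float32)
        print(n,nm,len(pts),cv2.minAreaRect(pts*1000),'z',np.nanmedian(W[vv+t,uu+l,2]))
E
```

```text
scene table z -0.00031551343257972824
scene salt_shaker 0.65 ztop 0.0873 mean [0.6346 0.0422 0.0834] min [0.622 0.028 0.076] max [0.65  0.06  0.092] 132
scene salt_shaker 0.58 ztop 0.1065 mean [ 0.5954 -0.2556  0.104 ] min [ 0.575 -0.278  0.095] max [ 0.622 -0.234  0.109] 367
scene green_jar 0.6 ztop 0.1065 mean [ 0.5954 -0.2556  0.104 ] min [ 0.575 -0.278  0.095] max [ 0.622 -0.234  0.109] 367
scene brown_jar 0.91 ztop 0.0968 mean [ 0.3611 -0.1615  0.0945] min [ 0.341 -0.182  0.085] max [ 0.385 -0.14   0.099] 452
scene brown_jar 0.79 ztop 0.0966 mean [ 0.6347 -0.1487  0.0939] min [ 0.617 -0.169  0.085] max [ 0.661 -0.127  0.098] 282
scene honey_jar 0.77 ztop 0.0998 mean [0.5929 0.1433 0.0972] min [0.563 0.113 0.088] max [0.628 0.178 0.102] 506
scene white_jar 0.63 ztop 0.1095 mean [ 0.6072 -0.049   0.1067] min [ 0.588 -0.07   0.097] max [ 0.633 -0.026  0.111] 297
scene jam_jar 0.88 ztop 0.0851 mean [0.6161 0.2393 0.0826] min [0.571 0.165 0.073] max [0.652 0.311 0.101] 444
top table z 0.001988294889464689
top salt_shaker 0.7 ztop 0.0911 mean [0.6403 0.045  0.0867] min [0.625 0.03  0.
[... 1128 characters left out ...]
ray [ 0.4454  0.1813 -0.0051] [0.446 0.18  0.   ] [0.441 0.18  0.   ]
wooden_tray [ 0.4785 -0.1784 -0.0116] [ 0.478 -0.178  0.   ] [ 0.47  -0.179  0.   ]
scene blue 1484 ((436.7767028808594, 179.6441650390625), (86.8151626586914, 251.84747314453125), 4.1723313331604) z 0.00937715660906974
scene wood 1451 ((466.3960876464844, -181.54141235351562), (93.21721649169922, 171.20123291015625), 2.2102513313293457) z 0.00901874998871276
top blue 1190 ((442.9247741699219, 180.9717254638672), (85.99957275390625, 249.7092742919922), 4.155742645263672) z 0.00947118626682869
top wood 871 ((472.8247985839844, -180.9315185546875), (87.7254409790039, 169.0819549560547), 2.253502607345581) z 0.009809382993283
```

Both views agree in y. In x they differ by about 5 mm for everything, so I'll settle x with the wrist camera. First I'll turn the jaws to open along world x.

Emit:
move_arm:
  twist:
    - [0,0,10]
    - [0,0,10]
    - [0,0,10]
    - [0,0,10]
    - [0,0,10]
    - [0,0,10]
    - [0,0,6.3]
    - [0,0,0]
  slide:
    - [0,0,0]
    - [0,0,0]
    - [0,0,0]
    - [0,0,0]
    - [0,0,0]
    - [0,0,0]
    - [0,0,-2]
    - [0,0,0]
  jaw: [8.8,8.8,8.8,8.8,8.8,8.8,8.8,8.8]

```text
time_s: 4.2
position: [0.2214, 0.5039, 0.2708]
orientation: [0.707, 0.707, 0.001, -0.0]
wrist_force: [-0.5, 0.0, 0.1]
grip_width: 0.0884
```

Emit:
move_arm:
  twist:
    - [0,0,0]
    - [0,0,0]
    - [0,0,0]
    - [0,0,0]
    - [0,0,0]
    - [0,0,0]
    - [0,0,0]
    - [0,0,0]
    - [0,0,0]
    - [0,0,0]
    - [0,0,0]
  slide:
    - [-4.4,2.8,0]
    - [-4.4,2.8,0]
    - [-4.4,2.8,0]
    - [-4.4,2.8,0]
    - [-4.4,2.8,0]
    - [-4.4,2.8,0]
    - [-4.4,2.8,0]
    - [-4.4,2.8,0]
    - [-4.4,2.8,0]
    - [-4.4,2.8,0]
    - [0,0,0]
  jaw: [8.8,8.8,8.8,8.8,8.8,8.8,8.8,8.8,8.8,8.8,8.8]

```text
time_s: 5.58
position: [0.5022, 0.061, 0.2685]
orientation: [0.708, 0.707, -0.001, -0.0]
wrist_force: [-0.0, 0.8, -0.3]
grip_width: 0.0877
```

```bash
python3 - <<'E'
from h import *
s=get_obs();p=read_camera('wrist');save(p,'w1')
print(s['position'],s['orientation'],s['qpos'],s['time_s']);print(p['intrinsics'],p['T_tool_cam'],p.keys())
np.save('w1.npy',{k:p[k] for k in('img','z_map','intrinsics','T_tool_cam')}|{'pos':s['position'],'q':s['orientation']},allow_pickle=True)
E
```

```text
[0.50218113 0.06100858 0.26848701] [ 7.07700009e-01  7.06512738e-01 -5.21246860e-04 -4.19626126e-04] [-1.13375690e-01  2.89823278e-01  1.38018244e+00 -2.93634661e-04
  1.47289297e+00 -1.11667743e-01] 5.575
[[309.70691629   0.         321.92540819]
 [  0.         309.70691629 201.7432923 ]
 [  0.           0.           1.        ]] [[ 6.03374708e-04 -9.56952608e-01 -2.90243591e-01  7.46944770e-02]
 [ 9.99999788e-01  5.06118434e-04  4.10149365e-04  1.99691109e-03]
 [-2.45595873e-04 -2.90243777e-01  9.56952710e-01 -1.35324787e-01]
 [ 0.00000000e+00  0.00000000e+00  0.00000000e+00  1.00000000e+00]] dict_keys(['img', 'z_map', 'intrinsics', 'T_tool_cam', 'shot'])
```

View pics/w1.png

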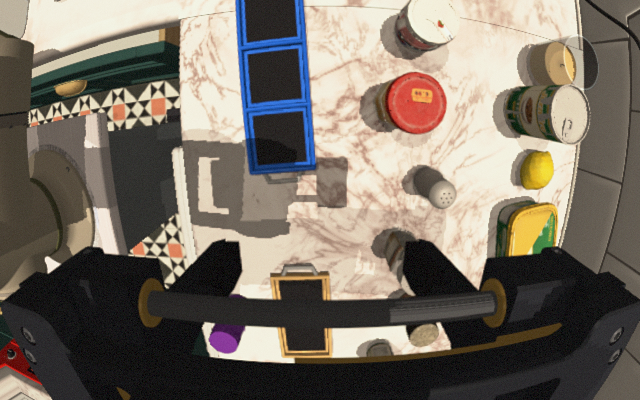

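The wrist view shows the honey lid (415,103), salt (438,187), jam (430,25), and the blue tray's right part with its corner at (315,165). White is partly hidden at (398,250). I'll measure these in the wrist cloud.

```bash
cat >> m.py <<'E'
from scipy.spatial.transform import Rotation as Ro
from scipy.optimize import least_squares
def wrays(p):
    K=np.array(p['intrinsics']);v,u=np.mgrid[0:400,0:640]
    x=(u-K[0,2])/K[0,0];y=(v-K[1,2])/K[1,1];th=np.hypot(x,y)+1e-9
    return np.stack([np.sin(th)*x/th,np.sin(th)*y/th,np.cos(th)],-1)
def wT(p,pos,q):
    T=np.eye(4);T[:3,:3]=Ro.from_quat(q).as_matrix();T[:3,3]=pos;return T@np.array(p['T_tool_cam'])
def wcloud(p,pos,q):
    d=wrays(p);z=p['z_map'];P=d*(z/d[...,2])[...,None];P[(z<=0)|(d[...,2]<.1)]=np.nan
    T=wT(p,pos,q);return P@T[:3,:3].T+T[:3,3]
def wplane(p,pos,q,zw):
    d=wrays(p);T=wT(p,pos,q);w=d@T[:3,:3].T;s=(zw-T[2,3])/w[...,2];P=T[:3,3]+w*s[...,None];P[s<0]=np.nan;return P
def topfit(W,x,y,zt,r,rad=.05):
    m=(np.hypot(W[...,0]-x,W[...,1]-y)<rad)&(W[...,2]>.03)&(W[...,2]<.16)
    P=W[m]
    if len(P)<20: return None
    z=np.percentile(P[:,2],90)
    T=P[P[:,2]>z-.012]
    c,rr=cv2.minEnclosingCircle((T[:,:2]*1000).astype(np.float32))
    return z.round(4),np.round(c,1),round(rr,1),len(T),(T.mean(0)*1000).round(1)
N={'honey':(.595,.145,.1,.0325),'salt':(.6375,.0435,.09,.022),'white':(.61,-.048,.109,.022),'brown':(.637,-.1475,.096,.022),'green':(.598,-.2545,.106,.023),'jam':(.619,.241,.084,.034)}
E
python3 - <<'E'
from m import *
p=np.load('w1.npy',allow_pickle=True).item()
W=wcloud(p,p['pos'],p['q'])
print('table',np.nanmedian(W[150:180,340:380,2]))
for k,v in N.items(): print(k,topfit(W,*v))
P=wplane(p,p['pos'],p['q'],.014)
hsv=cv2.cvtColor(p['img'],cv2.COLOR_RGB2HSV)
m=(hsv[...,0]>100)&(hsv[...,0]<130)&(hsv[...,1]>150)&(hsv[...,2]>80)&(np.hypot(P[...,0]-.44,P[...,1]-.18)<.2)
k,lab,st,_=cv2.connectedComponentsWithStats(m.astype(np.uint8));i=1+np.argmax(st[1:,4]);print(st[i])
pts=P[lab==i][:,:2]*1000;print(cv2.minAreaRect(pts.astype(np.float32)))
for yy in range(60,240,20):
    q=pts[abs(pts[:,1]-yy)<4];print(yy,q[:,0].min().round(1),q[:,0].max().round(1))
E
```

```text
table 0.0002953832929354361
honey (np.float64(0.1002), array([599.1, 146.2]), 32.9, 3043, array([597.7, 146.3,  98.9]))
salt (np.float64(0.0885), array([642.4,  45.8]), 17.3, 617, array([639.6,  47.4,  85. ]))
white (np.float64(0.1087), array([602.9, -52.1]), 18.8, 179, array([598.8, -52.1, 107. ]))
brown (np.float64(0.0968), array([ 641.5, -147. ]), 21.9, 601, array([ 639.8, -144.6,   95.3]))
green (np.float64(0.0434), array([ 601.7, -242.3]), 20.2, 107, array([ 601. , -233.3,   37.4]))
jam (np.float64(0.0857), array([623.1, 243.7]), 32.0, 2153, array([621.6, 239.5,  84.1]))
[ 236    0   80  174 4603]
((444.311767578125, 174.65423583984375), (86.11832427978516, 233.74525451660156), 4.106666564941406)
60 410.1 495.1
80 408.4 494.0
100 406.8 491.6
120 404.9 490.4
140 404.1 489.3
160 403.1 488.1
180 400.8 486.9
200 399.6 484.5
220 398.1 483.3
```

Wrist and top views agree: honey (0.598,0.146), salt (0.642,0.046), blue tray (0.4435,0.1805) with yaw 4.1°. I'll go above the salt shaker and down.

Emit:
move_arm:
  twist:
    - [0,0,0]
    - [0,0,0]
    - [0,0,0]
    - [0,0,0]
    - [0,0,0]
    - [0,0,0]
    - [0,0,0]
    - [0,0,0]
    - [0,0,0]
  slide:
    - [-0.3,2.8,1]
    - [-0.3,2.8,1]
    - [-0.3,2.8,1]
    - [-0.3,2.8,1]
    - [-0.3,2.8,1]
    - [0,0,2]
    - [0,0,2]
    - [0,0,2]
    - [0,0,0]
  jaw: [8.8,8.8,8.8,8.8,8.8,8.8,8.8,8.8,8.8]

```text
time_s: 6.75
position: [0.6399, 0.0499, 0.1583]
orientation: [0.706, 0.708, -0.001, -0.001]
wrist_force: [0.5, 0.7, -1.0]
grip_width: 0.0883
```

```bash
cat > wl.py <<'E'
import sys
from m import *
s=get_obs();p=read_camera('wrist');save(p,sys.argv[1])
W=wcloud(p,s['position'],s['orientation']);print(s['position'].round(4),Ro.from_quat(s['orientation']).as_matrix().round(4).tolist(),s['time_s'],s['grip_width'])
for k in sys.argv[2:]: print(k,topfit(W,*N[k]))
E
python3 wl.py w2 salt honey white
```

```text
[0.6399 0.0499 0.1583] [[-0.0024, 1.0, -0.0035], [1.0, 0.0024, 0.0006], [0.0006, -0.0035, -1.0]] 6.75 0.08825542827130124
salt (np.float64(0.1531), array([638.2,  49.7]), 49.1, 561, array([624.9,  52. , 153.9]))
honey (np.float64(0.1002), array([600.7, 146. ]), 32.6, 7569, array([601.6, 145.6,  99. ]))
white (np.float64(0.1098), array([615. , -47.4]), 22.5, 1514, array([615.4, -47.1, 109. ]))
```

View pics/w2.png

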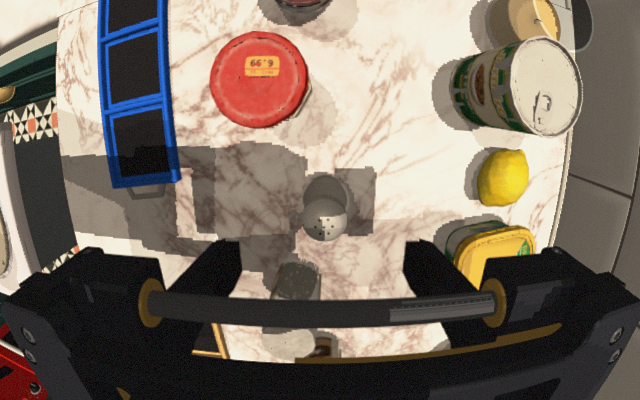

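The wrist view shows the salt shaker at (325,205), centred between the fingers, with its neighbours clear. I'll descend and close.

Emit:
move_arm:
  twist:
    - [0,0,0]
    - [0,0,0]
    - [0,0,0]
    - [0,0,0]
    - [0,0,0]
    - [0,0,0]
    - [0,0,0]
    - [0,0,0]
    - [0,0,0]
    - [0,0,0]
  slide:
    - [-0.4,0.2,2]
    - [0,0,2.2]
    - [0,0,2.2]
    - [0,0,2.2]
    - [0,0,1.5]
    - [0,0,1]
    - [0,0,0]
    - [0,0,0]
    - [0,0,0]
    - [0,0,0]
  jaw: [8.8,8.8,8.8,8.8,8.8,8.8,4,4,4,4]
  newtons: 20

```text
time_s: 8.05
position: [0.6432, 0.0445, 0.0491]
orientation: [0.707, 0.707, 0.0, 0.0]
wrist_force: [-0.0, -0.2, -0.8]
grip_width: 0.0502
```

Emit:
move_arm:
  twist:
    - [0,0,0]
    - [0,0,0]
    - [0,0,0]
  slide:
    - [0,0,0]
    - [0,0,0]
    - [0,0,0]
  jaw: [3,3,3]

```text
time_s: 8.43
position: [0.643, 0.0445, 0.0488]
orientation: [0.707, 0.707, -0.0, 0.0]
wrist_force: [-0.8, 0.2, 1.4]
grip_width: 0.0385
```

Emit:
move_arm:
  twist:
    - [0,0,0]
    - [0,0,0]
  slide:
    - [0,0,0]
    - [0,0,0]
  jaw: [3,3]

```text
time_s: 8.68
position: [0.6431, 0.0445, 0.0488]
orientation: [0.707, 0.707, -0.0, -0.0]
wrist_force: [-1.2, -0.2, 1.5]
grip_width: 0.0386
```

```bash
python3 wl.py w3; python3 -c "
from h import *
p=read_camera('scene');im=cv2.resize(p['img'][110:260,230:480],None,fx=3,fy=3)[...,::-1];cv2.imwrite('pics/s3.png',im)"
```

```text
[0.6431 0.0445 0.0488] [[0.0002, 1.0, -0.0], [1.0, -0.0002, -0.0], [-0.0, -0.0, -1.0]] 8.675 0.03861925589270836
```

View pics/s3.png

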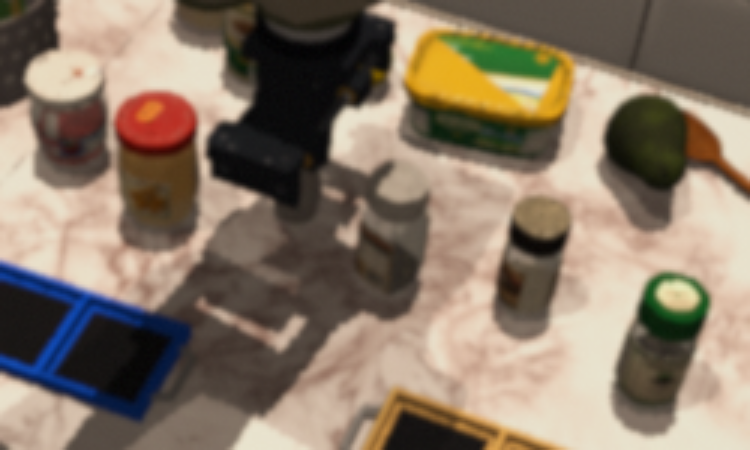

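View pics/w3.png

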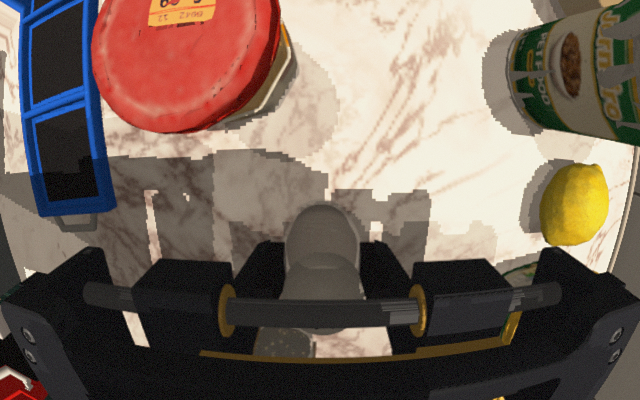

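The jaws hold steadily at 38.6 mm round the shaker's upper body (wrist view, fingers on either side of (322,270)). I'll lift and carry it to the far-left blue bay.

Emit:
move_arm:
  twist:
    - [0,0,0]
    - [0,0,0]
    - [0,0,0]
    - [0,0,0]
    - [0,0,0]
    - [0,0,0]
    - [0,0,0]
    - [0,0,0]
    - [0,0,0]
    - [0,0,0]
    - [0,0,0]
    - [0,0,0]
  slide:
    - [0,0,-2]
    - [0,0,-4]
    - [0,0,-4]
    - [0,0,-4]
    - [3,-2.9,0]
    - [3,-2.9,0]
    - [3,-2.9,0]
    - [3,-2.9,0]
    - [3,-2.9,0]
    - [3,-2.9,0]
    - [3,-2.9,0]
    - [0,0,0]
  jaw: [3,3,3,3,3,3,3,3,3,3,3,3]

```text
time_s: 10.28
position: [0.4385, 0.2559, 0.1888]
orientation: [0.706, 0.708, -0.0, -0.0]
wrist_force: [0.6, 1.0, -0.8]
grip_width: 0.0387
```

```bash
cat > bt.py <<'E'
import sys
from m import *
s=get_obs();p=read_camera('wrist');save(p,sys.argv[1]);print(s['position'].round(4),s['orientation'].round(4),s['time_s'],s['grip_width'])
P=wplane(p,s['position'],s['orientation'],.014);hsv=cv2.cvtColor(p['img'],cv2.COLOR_RGB2HSV)
if sys.argv[2]=='blue': m=(hsv[...,0]>100)&(hsv[...,0]<130)&(hsv[...,1]>150)&(hsv[...,2]>50)&(np.hypot(P[...,0]-.44,P[...,1]-.18)<.17)
else: m=(hsv[...,0]>8)&(hsv[...,0]<28)&(hsv[...,1]>100)&(hsv[...,2]>60)&(np.hypot(P[...,0]-.47,P[...,1]+.18)<.12)
k,lab,st,_=cv2.connectedComponentsWithStats(m.astype(np.uint8));i=1+np.argmax(st[1:,4])
pts=P[lab==i][:,:2]*1000;print(cv2.minAreaRect(pts.astype(np.float32)))
W=wcloud(p,s['position'],s['orientation'])
# lowest points of the held thing, near TCP in plan
d=np.hypot(W[...,0]-s['position'][0],W[...,1]-s['position'][1])<.035
if d.any():
    Q=W[d];Q=Q[np.isfinite(Q).all(1)];print('under tcp z hist',np.histogram(Q[:,2],bins=np.arange(0,.22,.01))[0])
E
python3 bt.py w4 blue
```

```text
[0.4385 0.2559 0.1888] [ 7.060e-01  7.082e-01 -1.000e-04 -2.000e-04] 10.275 0.03867634308021225
((439.197509765625, 247.7362823486328), (85.91877746582031, 120.71179962158203), 3.9354119300842285)
under tcp z hist [2906    0    0    0    0    0    0    0    0    0    0    0    0    0
   90  207  294  783 1433 1782 1726]
```

View pics/w4.png

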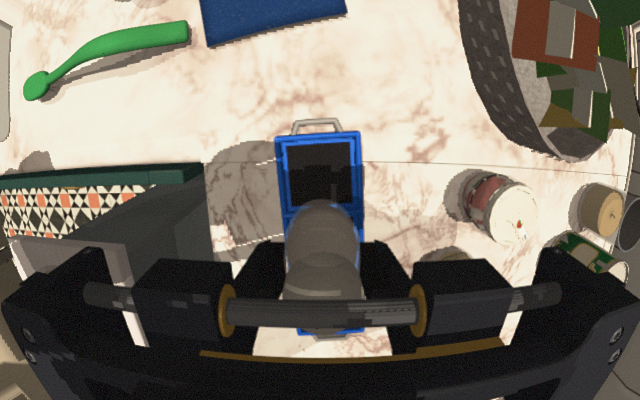

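The shaker is held upright above the far-left bay (bay at (320,170), its base at z≈0.14). I'll lower it.

Emit:
move_arm:
  twist:
    - [0,0,0]
    - [0,0,0]
    - [0,0,0]
    - [0,0,0]
    - [0,0,0]
    - [0,0,0]
    - [0,0,0]
    - [0,0,0]
  slide:
    - [0.4,-0.1,2]
    - [0.2,0,3]
    - [0,0,3]
    - [0,0,3]
    - [0,0,1]
    - [0,0,0.8]
    - [0,0,0.4]
    - [0,0,0]
  jaw: [3,3,3,3,3,3,3,3]

```text
time_s: 11.32
position: [0.4394, 0.2606, 0.0571]
orientation: [0.707, 0.707, 0.0, 0.0]
wrist_force: [0.4, 0.1, -0.1]
grip_width: 0.0385
```

Emit:
move_arm:
  twist:
    - [0,0,0]
    - [0,0,0]
    - [0,0,0]
  slide:
    - [0,-0.1,0.2]
    - [0,0,0.1]
    - [0,0,0]
  jaw: [3,3,3]

```text
time_s: 11.7
position: [0.4381, 0.2606, 0.0539]
orientation: [0.707, 0.707, 0.0, 0.0]
wrist_force: [0.1, -0.2, -0.3]
grip_width: 0.0386
```

Emit:
move_arm:
  twist:
    - [0,0,0]
    - [0,0,0]
    - [0,0,0]
    - [0,0,0]
    - [0,0,0]
  slide:
    - [0,0,0.1]
    - [0,0,0]
    - [0,0,0]
    - [0,0,0]
    - [0,0,0]
  jaw: [3,4,5,7,8]

```text
time_s: 12.32
position: [0.4382, 0.2605, 0.0527]
orientation: [0.707, 0.707, 0.0, 0.0]
wrist_force: [0.3, -0.3, 0.6]
grip_width: 0.0676
```

Emit:
move_arm:
  twist:
    - [0,0,0]
    - [0,0,0]
    - [0,0,0]
    - [0,0,0]
    - [0,0,0]
    - [0,0,0]
    - [0,0,0]
    - [0,0,0]
    - [0,0,0]
    - [0,0,0]
    - [0,0,0]
    - [0,0,0]
  slide:
    - [0,0,0]
    - [0,0,-3]
    - [0,0,-5]
    - [0,0,-6]
    - [-5.2,1.6,-1]
    - [-5.2,1.6,0]
    - [-5.2,1.6,0]
    - [-5.2,1.6,0]
    - [-5.2,1.6,0]
    - [-5.2,1.6,0]
    - [-5.2,1.6,0]
    - [0,0,0]
  jaw: [8.8,8.8,8.8,8.8,8.8,8.8,8.8,8.8,8.8,8.8,8.8,8.8]

```text
time_s: 13.82
position: [0.5505, -0.1065, 0.2021]
orientation: [0.709, 0.706, -0.0, -0.0]
wrist_force: [-0.8, 0.3, 0.2]
grip_width: 0.0877
```

```bash
python3 bt.py w5 wood; python3 wl.py w5b white brown green; python3 - <<'E'
from m import *
p=read_camera('top');save(p,'t5');W=cloud(p);print(topfit(W,.4385,.261,0,0))
p=read_camera('scene');W=cloud(p);print(topfit(W,.4385,.261,0,0));cv2.imwrite('pics/s5.png',cv2.resize(p['img'][120:320,130:480],None,fx=2,fy=2)[...,::-1])
E
```

```text
[ 0.5505 -0.1065  0.2021] [ 7.086e-01  7.056e-01 -2.000e-04 -0.000e+00] 13.825 0.08768027366964358
((474.521728515625, -177.16900634765625), (88.0722427368164, 167.24032592773438), 2.3830621242523193)
under tcp z hist [1998    0    0    0    0    0    0    0    0    0    0    0    0    0
    0    0    0    0    0    0    0]
[ 0.55   -0.1045  0.2022] [[0.0025, 1.0, -0.0008], [1.0, -0.0025, 0.0005], [0.0005, -0.0008, -1.0]] 13.875 0.08800656370652947
white (np.float64(0.1101), array([614.1, -47.6]), 22.5, 2567, array([612.7, -46.8, 108.8]))
brown (np.float64(0.0963), array([ 641.6, -147. ]), 22.1, 810, array([ 639. , -136. ,   94.1]))
green (np.float64(0.1067), array([ 602.9, -253.5]), 22.6, 1141, array([ 601.7, -247.5,  104.7]))
(np.float64(0.0941), array([436.6, 260.9]), 17.2, 129, array([436.8, 259.9,  90.5]))
(np.float64(0.0916), array([433.6, 258.9]), 16.7, 162, array([431.5, 255.9,  88.4]))
```

View pics/w5.png

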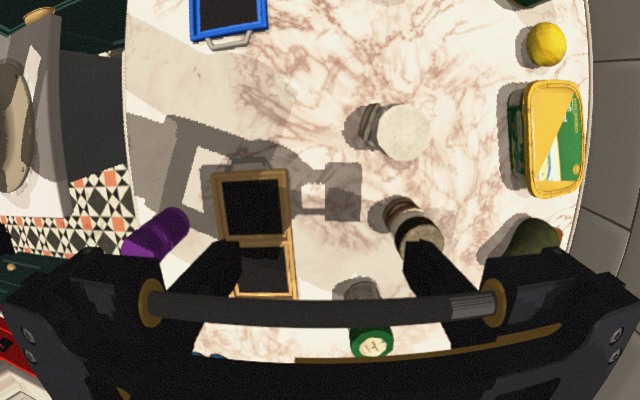

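View pics/s5.png

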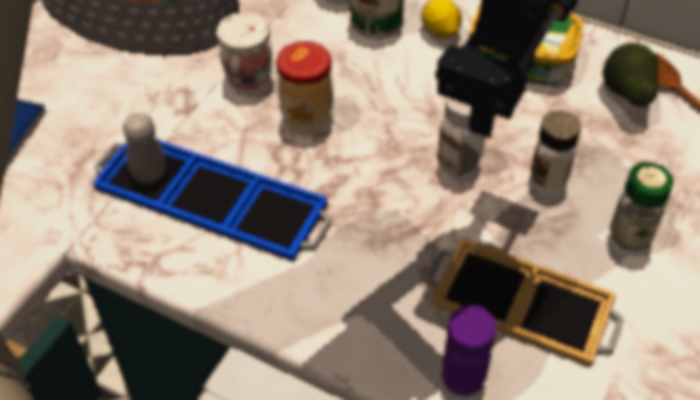

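Salt stands upright in the far-left blue bay (scene crop, (145,150)). Now the green jar, at (0.602,-0.253).

Emit:
move_arm:
  twist:
    - [0,0,0]
    - [0,0,0]
    - [0,0,0]
    - [0,0,0]
    - [0,0,0]
    - [0,0,0]
  slide:
    - [-3.7,1.3,0]
    - [-3.7,1.3,0]
    - [-3.7,1.3,0]
    - [-3.7,1.3,2]
    - [0,0,3]
    - [0,0,0]
  jaw: [8.8,8.8,8.8,8.8,8.8,8.8]

```text
time_s: 14.78
position: [0.6014, -0.2498, 0.1509]
orientation: [0.707, 0.707, -0.0, -0.002]
wrist_force: [-0.7, 0.5, 0.2]
grip_width: 0.0879
```

```bash
python3 wl.py w6 brown
```

```text
[ 0.6014 -0.2498  0.1509] [[-0.0011, 1.0, -0.004], [1.0, 0.0011, 0.0027], [0.0027, -0.004, -1.0]] 14.775 0.0879379871629742
brown (np.float64(0.097), array([ 641.7, -147.8]), 21.7, 3639, array([ 640.8, -148.2,   95.9]))
```

View pics/w6.png

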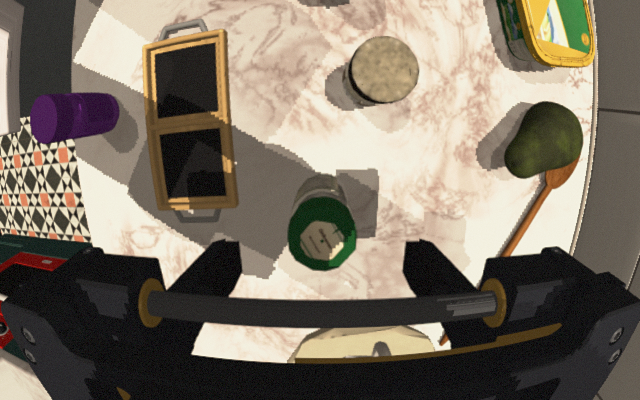

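The green jar is centred at (322,232) between the fingers. I'll descend and grip.

Emit:
move_arm:
  twist:
    - [0,0,0]
    - [0,0,0]
    - [0,0,0]
    - [0,0,0]
    - [0,0,0]
    - [0,0,0]
    - [0,0,0]
    - [0,0,0]
    - [0,0,0]
    - [0,0,0]
    - [0,0,0]
  slide:
    - [-0.3,0.1,2]
    - [0,0,2.5]
    - [0,0,2.5]
    - [0,0,1]
    - [0,0,0.7]
    - [0,0,0]
    - [0,0,0]
    - [0,0,0]
    - [0,0,0]
    - [0,0,0]
    - [0,0,0]
  jaw: [8.8,8.8,8.8,8.8,8.8,3,3,3,3,3,3]
  newtons: 20

```text
time_s: 16.2
position: [0.603, -0.2545, 0.0659]
orientation: [0.707, 0.707, -0.0, 0.0]
wrist_force: [0.1, 0.3, 1.3]
grip_width: 0.0449
```

Emit:
move_arm:
  twist:
    - [0,0,0]
    - [0,0,0]
    - [0,0,0]
    - [0,0,0]
    - [0,0,0]
    - [0,0,0]
    - [0,0,0]
    - [0,0,0]
    - [0,0,0]
    - [0,0,0]
    - [0,0,0]
    - [0,0,0]
  slide:
    - [0,0,-2]
    - [0,0,-5]
    - [0,0,-5]
    - [0,-2,-1]
    - [5.4,-1.8,0]
    - [5.4,-1.8,0]
    - [5.4,-1.8,0]
    - [5.4,-1.8,0]
    - [5.4,-1.8,0]
    - [5.4,-1.8,0]
    - [5.4,-1.8,0]
    - [5.4,-1.4,0]
  jaw: [3,3,3,3,3,3,3,3,3,3,3,3]

```text
time_s: 17.7
position: [0.4422, 0.1791, 0.1958]
orientation: [0.707, 0.707, 0.0, 0.0]
wrist_force: [0.6, 0.4, -0.7]
grip_width: 0.0451
```

Emit:
move_arm:
  twist:
    - [0,0,0]
    - [0,0,0]
  slide:
    - [0,0,1]
    - [0,0,1]
  jaw: [3,3]

```text
time_s: 17.95
position: [0.4431, 0.1772, 0.1751]
orientation: [0.707, 0.707, -0.0, 0.0]
wrist_force: [-0.8, -0.8, -0.3]
grip_width: 0.045
```

```bash
python3 bt.py w7 blue
```

```text
[0.4431 0.1772 0.1751] [ 7.070e-01  7.072e-01 -1.000e-04  1.000e-04] 17.95 0.04501617774430792
((441.8423156738281, 207.36737060546875), (85.87129211425781, 200.032958984375), 3.985461473464966)
under tcp z hist [2595    0    0    0    0    0    0    0    0    0    0  146  191  289
  346  398  694 1225 1693 1232 2288]
```

View pics/w7.png

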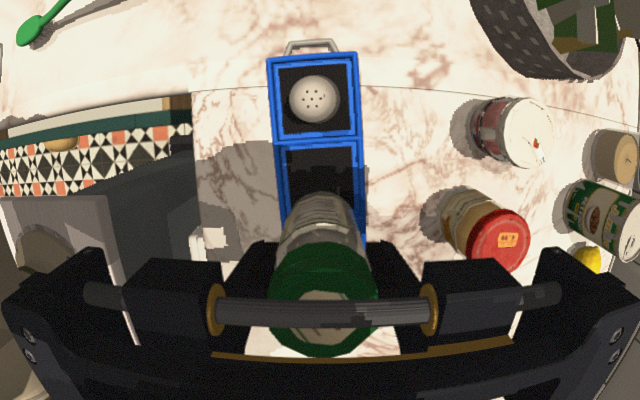

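Salt is centred in its bay at (315,98). The green jar hangs above the middle bay, so I'll lower it.

Emit:
move_arm:
  twist:
    - [0,0,0]
    - [0,0,0]
    - [0,0,0]
    - [0,0,0]
    - [0,0,0]
    - [0,0,0]
    - [0,0,0]
    - [0,0,0]
  slide:
    - [0.3,0,3]
    - [0,0,3]
    - [0,0,2.4]
    - [0,0,1]
    - [0,0,0.6]
    - [0,0,0.3]
    - [0,0,0]
    - [0,0,0]
  jaw: [3,3,3,3,3,3,3,3]

```text
time_s: 19.0
position: [0.4433, 0.1806, 0.0732]
orientation: [0.707, 0.707, 0.0, 0.0]
wrist_force: [-0.5, 0.6, -1.6]
grip_width: 0.0451
```

Next I'll ease down the last 2 mm, open and retreat.

Emit:
move_arm:
  twist:
    - [0,0,0]
    - [0,0,0]
    - [0,0,0]
    - [0,0,0]
    - [0,0,0]
    - [0,0,0]
    - [0,0,0]
  slide:
    - [0,0,0.1]
    - [0,0,0.1]
    - [0,0,0.05]
    - [0,0,0]
    - [0,0,0]
    - [0,0,0]
    - [0,0,0]
  jaw: [3,3,3,4.8,5.6,7,8.8]

```text
time_s: 19.88
position: [0.4431, 0.1805, 0.0702]
orientation: [0.707, 0.707, -0.0, -0.0]
wrist_force: [0.7, -0.3, 0.3]
grip_width: 0.0738
```

Emit:
move_arm:
  twist:
    - [0,0,0]
    - [0,0,0]
    - [0,0,0]
    - [0,0,0]
    - [0,0,0]
    - [0,0,0]
    - [0,0,0]
    - [0,0,0]
    - [0,0,0]
    - [0,0,0]
    - [0,0,0]
    - [0,0,0]
  slide:
    - [0,0,0]
    - [0,0,-2]
    - [0,0,-5]
    - [0,0,-5]
    - [-4.5,3.4,0]
    - [-4.5,3.4,0]
    - [-4.5,3.4,0]
    - [-4.5,3.4,0]
    - [-4.5,3.4,0]
    - [-0.2,0,1]
    - [0,0,2]
    - [0,0,0]
  jaw: [8.8,8.8,8.8,8.8,8.8,8.8,8.8,8.8,8.8,8.8,8.8,8.8]

```text
time_s: 21.38
position: [0.612, -0.0457, 0.1588]
orientation: [0.707, 0.707, -0.001, -0.002]
wrist_force: [-0.1, 1.1, 0.7]
grip_width: 0.088
```

```bash
python3 wl.py w8 honey; python3 - <<'E'
from m import *
p=read_camera('scene');W=cloud(p);print(topfit(W,.4435,.18,0,0));cv2.imwrite('pics/s8.png',cv2.resize(p['img'][120:320,130:480],None,fx=2,fy=2)[...,::-1])
E
```

```text
[ 0.612  -0.0457  0.1588] [[-0.0003, 1.0, -0.0036], [1.0, 0.0003, 0.0011], [0.0011, -0.0036, -1.0]] 21.375 0.08797453897358463
honey (np.float64(0.0583), array([600.8, 121.4]), 20.0, 267, array([601.2, 116.6,  54. ]))
(np.float64(0.1108), array([440.7, 178.7]), 24.5, 343, array([438.4, 176.7, 108.7]))
```

View pics/w8.png

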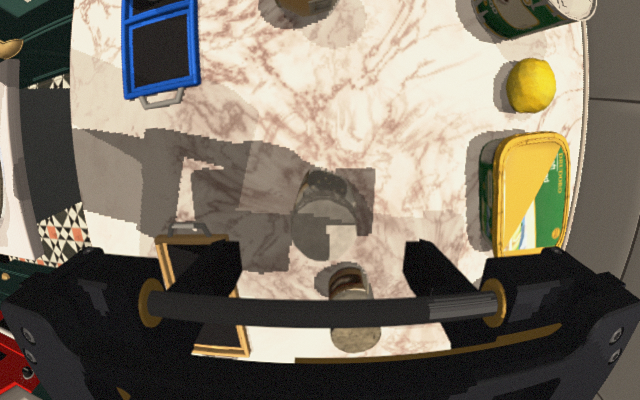

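View pics/s8.png

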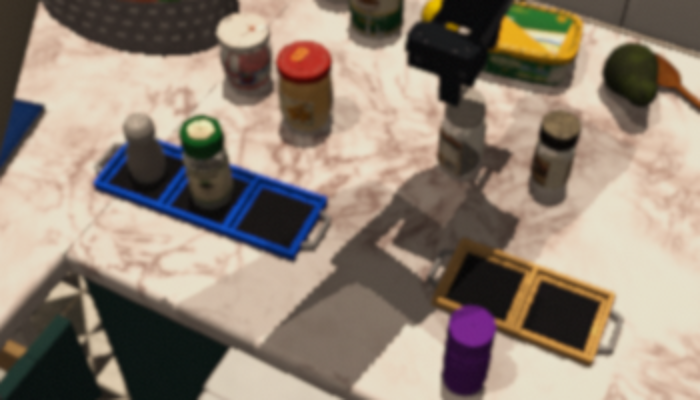

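Green stands in the middle bay (scene crop (205,165)). White is centred at (325,222), so I'll descend and grip.

Emit:
move_arm:
  twist:
    - [0,0,0]
    - [0,0,0]
    - [0,0,0]
    - [0,0,0]
    - [0,0,0]
    - [0,0,0]
    - [0,0,0]
    - [0,0,0]
    - [0,0,0]
    - [0,0,0]
    - [0,0,0]
  slide:
    - [-0.1,0.1,2]
    - [0,0,3]
    - [0,0,2.5]
    - [0,0,1]
    - [0,0,0.7]
    - [0,0,0]
    - [0,0,0]
    - [0,0,0]
    - [0,0,0]
    - [0,0,0]
    - [0,0,0]
  jaw: [8.8,8.8,8.8,8.8,8.8,3,3,3,3,3,3]
  newtons: 20

```text
time_s: 22.85
position: [0.6141, -0.0475, 0.0685]
orientation: [0.707, 0.707, 0.0, 0.0]
wrist_force: [-1.2, 0.9, 3.2]
grip_width: 0.0473
```

Emit:
move_arm:
  twist:
    - [0,0,0]
    - [0,0,0]
    - [0,0,0]
  slide:
    - [0,0,0]
    - [0,0,0]
    - [0,0,-0.5]
  jaw: [3,3,3]

```text
time_s: 23.22
position: [0.6138, -0.0474, 0.0728]
orientation: [0.707, 0.707, -0.0, -0.001]
wrist_force: [-0.8, 0.9, -2.4]
grip_width: 0.0473
```

```bash
python3 wl.py w9
```

```text
[ 0.6138 -0.0474  0.0728] [[0.0002, 1.0, -0.0011], [1.0, -0.0002, 0.0004], [0.0004, -0.0011, -1.0]] 23.225 0.04728550427315202
```

View pics/w9.png

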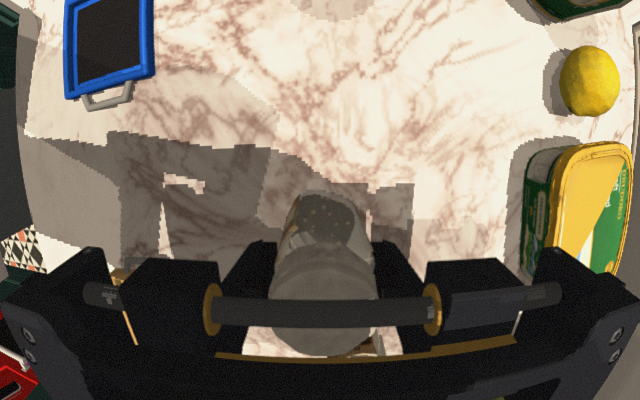

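Emit:
move_arm:
  twist:
    - [0,0,0]
    - [0,0,0]
    - [0,0,0]
    - [0,0,0]
    - [0,0,0]
    - [0,0,0]
    - [0,0,0]
    - [0,0,0]
    - [0,0,0]
    - [0,0,0]
  slide:
    - [0,0,-3]
    - [0,0,-4]
    - [0,0,-4]
    - [2.9,-3.3,0]
    - [2.9,-3.3,0]
    - [2.9,-3.3,0]
    - [2.9,-3.3,0]
    - [2.9,-3.2,0]
    - [0.1,0,2]
    - [0,0,0]
  jaw: [3,3,3,3,3,3,3,3,3,3]

```text
time_s: 24.52
position: [0.4494, 0.0988, 0.1627]
orientation: [0.707, 0.707, -0.001, -0.001]
wrist_force: [0.7, -0.3, -0.8]
grip_width: 0.047
```

```bash
python3 bt.py w10 blue
```

```text
[0.4494 0.0988 0.1627] [ 7.070e-01  7.072e-01 -7.000e-04 -8.000e-04] 24.525 0.04695904119613396
((444.3154296875, 172.19711303710938), (86.1494369506836, 226.1577911376953), 4.010974407196045)
under tcp z hist [2467    0    0    0    0    0    0    0    0   51  193  300  326  389
  462  822 1217 1955 1381 2413 5367]
```

View pics/w10.png

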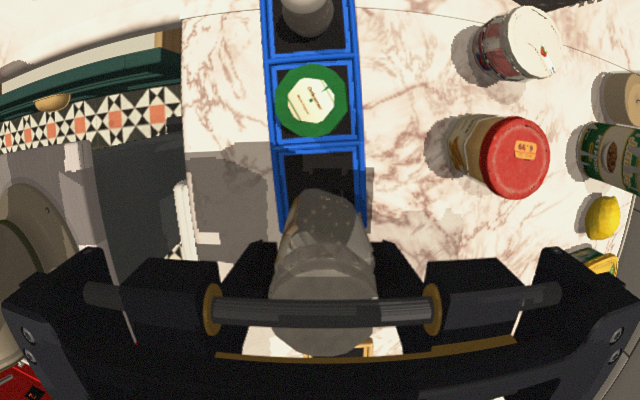

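Green is centred in the middle bay at (310,98), and white hangs above the third bay. I'll lower it; the release height is TCP z≈0.0735.

Emit:
move_arm:
  twist:
    - [0,0,0]
    - [0,0,0]
    - [0,0,0]
    - [0,0,0]
    - [0,0,0]
    - [0,0,0]
    - [0,0,0]
    - [0,0,0]
  slide:
    - [0,0,3]
    - [0,0,3]
    - [0,0,1.4]
    - [0,0,0.8]
    - [0,0,0.4]
    - [0,0,0.1]
    - [0,0,0]
    - [0,0,0]
  jaw: [3,3,3,3,3,3,3,3]

```text
time_s: 25.58
position: [0.4502, 0.0985, 0.0766]
orientation: [0.707, 0.707, 0.0, 0.0]
wrist_force: [-0.2, -0.5, -0.8]
grip_width: 0.0469
```

Emit:
move_arm:
  twist:
    - [0,0,0]
    - [0,0,0]
    - [0,0,0]
    - [0,0,0]
    - [0,0,0]
    - [0,0,0]
    - [0,0,0]
    - [0,0,0]
  slide:
    - [0,0,0.2]
    - [0,0,0.1]
    - [0,0,0.05]
    - [0,0,0]
    - [0,0,0]
    - [0,0,0]
    - [0,0,0]
    - [0,0,0]
  jaw: [3,3,3,3,5,5.8,7,8.8]

```text
time_s: 26.58
position: [0.4501, 0.0985, 0.0727]
orientation: [0.707, 0.707, -0.0, -0.0]
wrist_force: [0.2, 0.6, 0.9]
grip_width: 0.0763
```

Emit:
move_arm:
  twist:
    - [0,0,0]
    - [0,0,0]
    - [0,0,0]
    - [0,0,0]
    - [0,0,0]
    - [0,0,0]
    - [0,0,0]
    - [0,0,0]
    - [0,0,0]
    - [0,0,0]
    - [0,0,0]
  slide:
    - [0,0,0]
    - [0,0,-2]
    - [0,0,-5]
    - [0,0,-5]
    - [1.2,3.7,0]
    - [1.2,3.7,0]
    - [1.2,3.7,0]
    - [1.2,3.9,0]
    - [0,0,2]
    - [0,0,1]
    - [0,0,0]
  jaw: [8.8,8.8,8.8,8.8,8.8,8.8,8.8,8.8,8.8,8.8,8.8]

```text
time_s: 27.95
position: [0.5995, 0.1464, 0.1622]
orientation: [0.707, 0.707, -0.001, -0.001]
wrist_force: [-0.5, 0.0, -0.1]
grip_width: 0.0876
```

```bash
python3 wl.py w11 honey jam; python3 - <<'E'
from m import *
p=read_camera('scene');W=cloud(p);print(topfit(W,.45,.0985,0,0));cv2.imwrite('pics/s11.png',cv2.resize(p['img'][120:320,130:480],None,fx=2,fy=2)[...,::-1])
E
```

```text
[0.5995 0.1464 0.1622] [[0.0003, 1.0, -0.0016], [1.0, -0.0003, -0.0001], [-0.0001, -0.0016, -1.0]] 27.95 0.08761592500095121
honey (np.float64(0.1002), array([589., 149.]), 43.3, 6757, array([598.1, 149.3, 101.2]))
jam (np.float64(0.0857), array([623.3, 244.1]), 32.4, 6205, array([623.2, 243.7,  84.5]))
(np.float64(0.1137), array([445.9,  98.6]), 23.8, 345, array([444.5,  95.8, 111.6]))
```

View pics/w11.png

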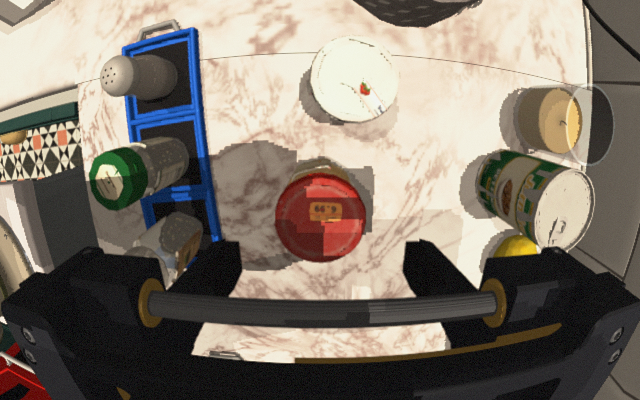

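View pics/s11.png

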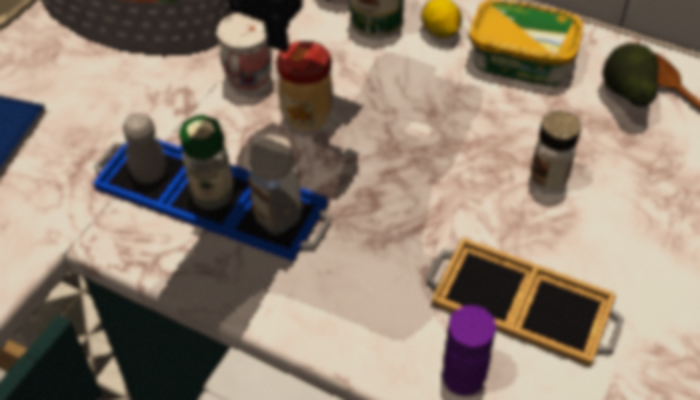

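All three salad-dressing items stand in the blue tray. The honey lid is centred at (321,217) between the fingers, with the jam clear, so I'll descend and grip.

Emit:
move_arm:
  twist:
    - [0,0,0]
    - [0,0,0]
    - [0,0,0]
    - [0,0,0]
    - [0,0,0]
    - [0,0,0]
    - [0,0,0]
    - [0,0,0]
    - [0,0,0]
    - [0,0,0]
  slide:
    - [-0.05,0.1,3]
    - [0,0,3]
    - [0,0,2]
    - [0,0,1]
    - [0,0,0.7]
    - [0,0,0]
    - [0,0,0]
    - [0,0,0]
    - [0,0,0]
    - [0,0,0]
  jaw: [8.8,8.8,8.8,8.8,8.8,5,5,5,5,5]
  newtons: 30

```text
time_s: 29.3
position: [0.6007, 0.1461, 0.0663]
orientation: [0.707, 0.707, -0.0, -0.0]
wrist_force: [-4.7, -0.7, 6.2]
grip_width: 0.0636
```

Emit:
move_arm:
  twist:
    - [0,0,0]
    - [0,0,0]
    - [0,0,0]
    - [0,0,0]
    - [0,0,0]
    - [0,0,0]
    - [0,0,0]
    - [0,0,0]
    - [0,0,0]
    - [0,0,0]
    - [0,0,0]
  slide:
    - [0,0,-1.4]
    - [0,0,-3]
    - [0,0,-4]
    - [0,0,-4]
    - [-4.8,-2,0]
    - [-4.8,-2.2,0]
    - [-4.8,-2.2,0]
    - [-4.8,-2.2,0]
    - [-4.8,-2.2,0]
    - [-4.6,-2,0]
    - [0,0,0]
  jaw: [5,5,5,5,5,5,5,5,5,5,5]

```text
time_s: 30.68
position: [0.4723, -0.1427, 0.1904]
orientation: [0.709, 0.705, -0.0, 0.001]
wrist_force: [0.3, -0.4, -3.7]
grip_width: 0.0635
```

```bash
python3 bt.py w12 wood; python3 - <<'E'
from m import *
p=read_camera('scene');cv2.imwrite('pics/s12.png',cv2.resize(p['img'][120:320,230:480],None,fx=3,fy=3)[...,::-1])
E
```

```text
[ 0.4723 -0.1427  0.1904] [ 7.088e-01  7.054e-01 -1.000e-04  7.000e-04] 30.675 0.06350839167551438
((473.03631591796875, -177.43844604492188), (57.02119445800781, 118.17070007324219), 89.7461166381836)
under tcp z hist [1634    0    0    0    0    0    0    0    0    0    0    0   86  257
  269  342  412  517  760  823  835]
```

View pics/w12.png

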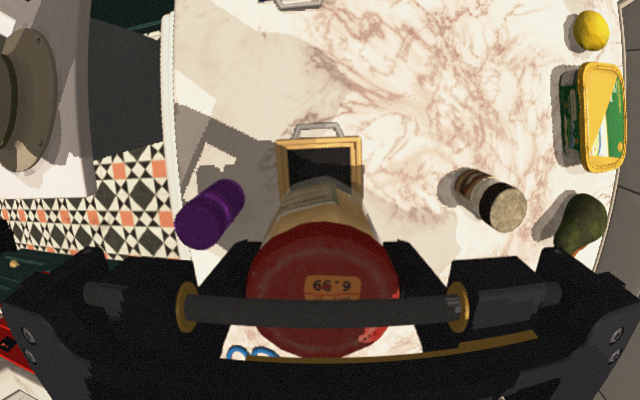

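View pics/s12.png

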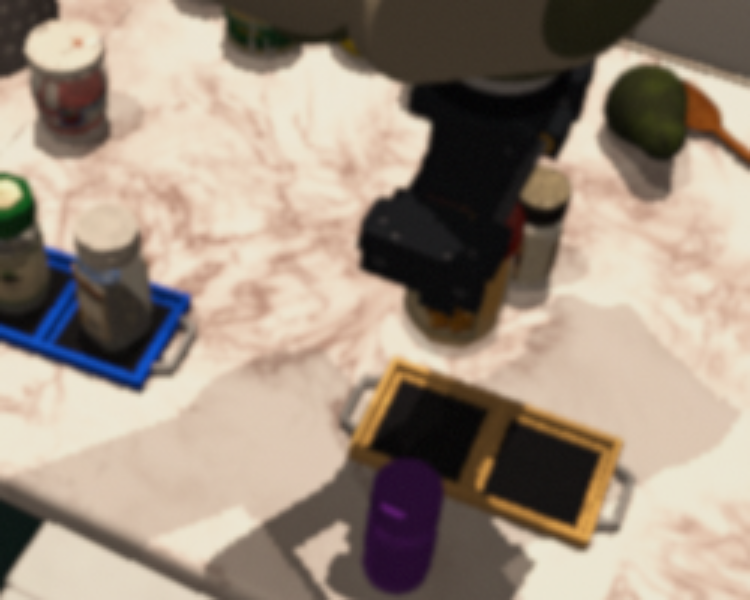

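Honey is held upright, its base at z≈0.12. The wooden tray's left end shows at (318,140). I'll refine the tray pose from the earlier wrist shots before lowering, since honey has only about 5 mm of slack.

```bash
python3 - <<'E'
from m import *
w=np.load('w1.npy',allow_pickle=True).item()
def an(f,pos,q):
    img=cv2.cvtColor(cv2.imread('pics/%s.png'%f),cv2.COLOR_BGR2RGB);p={'img':img,'intrinsics':w['intrinsics'],'T_tool_cam':w['T_tool_cam']}
    P=wplane(p,np.array(pos),q,.014);hsv=cv2.cvtColor(img,cv2.COLOR_RGB2HSV)
    m=(hsv[...,0]>8)&(hsv[...,0]<28)&(hsv[...,1]>90)&(hsv[...,2]>50)&(np.hypot(P[...,0]-.47,P[...,1]+.18)<.12)
    k,lab,st,_=cv2.connectedComponentsWithStats(m.astype(np.uint8))
    for i in np.argsort(-st[1:,4])[:2]+1:
        pts=P[lab==i][:,:2]*1000
        print(f,st[i].tolist(),np.round(cv2.minAreaRect(pts.astype(np.float32))[0],1),np.round(cv2.minAreaRect(pts.astype(np.float32))[1:][0],1),cv2.minAreaRect(pts.astype(np.float32))[2],'y',np.percentile(pts[:,1],[.5,99.5]).round(1),'x',np.percentile(pts[:,0],[.5,99.5]).round(1))
R6=Ro.from_matrix([[-0.0011,1,-0.004],[1,0.0011,0.0027],[0.0027,-0.004,-1]]).as_quat()
an('w6',[.6014,-.2498,.1509],R6)
an('w5',[.5505,-.1065,.2021],[.7086,.7056,-.0002,0])
an('w12',[.4723,-.1427,.1904],[.7088,.7054,-.0001,.0007])
E
```

```text
w6 [142, 29, 97, 182, 6885] [ 475.7 -180.9] [ 90.6 169.3] 2.428645372390747 y [-265.2  -96.6] x [429.3 522.5]
w5 [210, 168, 88, 133, 3722] [ 474.4 -177.1] [ 88.5 167.3] 2.218294382095337 y [-258.2  -93.3] x [428.4 519.9]
w12 [265, 136, 110, 104, 4085] [ 471.9 -149.8] [112.4 120.8] 89.73827362060547 y [-202.   -94.9] x [416.4 527.2]
w12 [304, 275, 58, 26, 1254] [ 486.3 -269.4] [35.9 67.8] 89.44832611083984 y [-287.1 -251.3] x [452.9 519.2]
```

Emit:
move_arm:
  twist:
    - [0,0,0]
    - [0,0,0]
    - [0,0,0]
    - [0,0,0]
    - [0,0,0]
    - [0,0,0]
  slide:
    - [0.2,0.1,3]
    - [0,0,3]
    - [0,0,2]
    - [0,0,1]
    - [0,0,0.7]
    - [0,0,0]
  jaw: [5,5,5,5,5,5]

```text
time_s: 31.52
position: [0.4743, -0.1378, 0.0929]
orientation: [0.707, 0.707, 0.0, 0.0]
wrist_force: [0.3, -0.3, -4.3]
grip_width: 0.0631
```

```bash
python3 bt.py w13 wood; python3 - <<'E'
from m import *
p=read_camera('scene');cv2.imwrite('pics/s13.png',cv2.resize(p['img'][160:320,300:480],None,fx=4,fy=4)[...,::-1])
E
```

```text
[ 0.4743 -0.1378  0.0929] [7.070e-01 7.072e-01 0.000e+00 1.000e-04] 31.525 0.06305435286060221
((471.42645263671875, -126.25849151611328), (87.27409362792969, 63.849056243896484), 1.810968041419983)
under tcp z hist [ 1013     0    21   251   250   349   392   468   746   721  1071   787
 12280     0     0   331  4813  1641  8893   268     0]
```

View pics/w13.png

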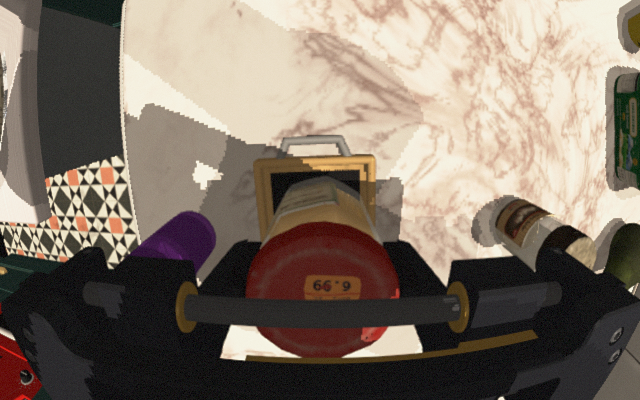

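View pics/s13.png

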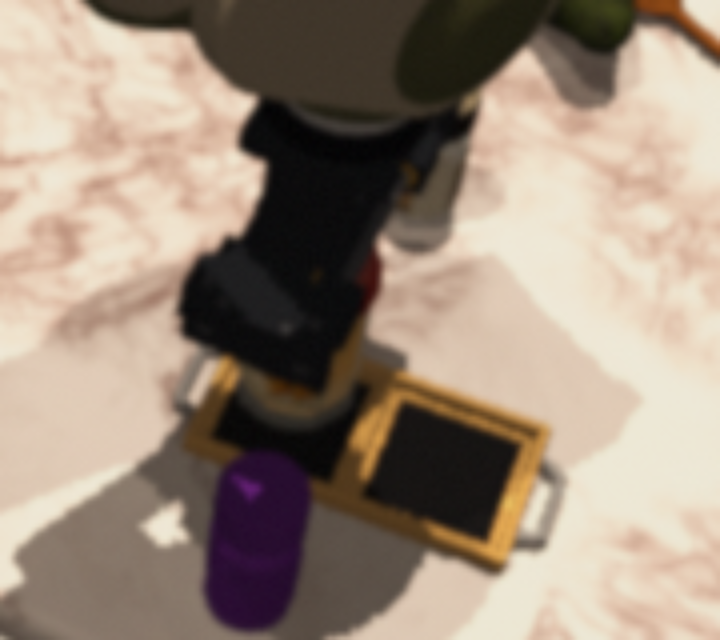

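Emit:
move_arm:
  twist:
    - [0,0,0]
    - [0,0,0]
    - [0,0,0]
    - [0,0,0]
    - [0,0,0]
  slide:
    - [-0.15,-0.15,0]
    - [0,0,0.8]
    - [0,0,0.6]
    - [0,0,0.4]
    - [0,0,0]
  jaw: [5,5,5,5,5]

```text
time_s: 32.25
position: [0.4724, -0.1394, 0.0744]
orientation: [0.707, 0.707, -0.0, -0.0]
wrist_force: [-0.4, -0.5, -4.0]
grip_width: 0.0634
```

Emit:
move_arm:
  twist:
    - [0,0,0]
    - [0,0,0]
    - [0,0,0]
    - [0,0,0]
  slide:
    - [0,0,0.15]
    - [0,0,0.1]
    - [0,0,0.05]
    - [0,0,0]
  jaw: [5,5,5,5]

```text
time_s: 32.75
position: [0.4726, -0.1395, 0.0718]
orientation: [0.707, 0.707, -0.0, 0.0]
wrist_force: [0.2, 0.1, -3.8]
grip_width: 0.0635
```

Emit:
move_arm:
  twist:
    - [0,0,0]
    - [0,0,0]
    - [0,0,0]
  slide:
    - [0,0,0.1]
    - [0,0,0.05]
    - [0,0,0]
  jaw: [5,5,5]

```text
time_s: 33.12
position: [0.4726, -0.1395, 0.0712]
orientation: [0.707, 0.707, 0.0, 0.0]
wrist_force: [-3.1, 2.2, 7.5]
grip_width: 0.0633
```

Contact: the force rose to +7.5 N at exactly the expected height (0.0663 + 0.005). I'll open and rise.

Emit:
move_arm:
  twist:
    - [0,0,0]
    - [0,0,0]
    - [0,0,0]
    - [0,0,0]
    - [0,0,0]
    - [0,0,0]
    - [0,0,0]
    - [0,0,0]
    - [0,0,0]
  slide:
    - [0,0,0]
    - [0,0,0]
    - [0,0,0]
    - [0,0,0]
    - [0,0,-2]
    - [0,0,-5]
    - [0,0,-5]
    - [0,2,0]
    - [0,0,0]
  jaw: [6.8,7.6,8.8,8.8,8.8,8.8,8.8,8.8,8.8]

```text
time_s: 34.25
position: [0.4929, -0.1395, 0.1902]
orientation: [0.707, 0.707, 0.0, 0.0]
wrist_force: [0.0, -0.2, 0.5]
grip_width: 0.0881
```

Emit:
move_arm:
  twist:
    - [0,0,0]
    - [0,0,0]
    - [0,0,0]
    - [0,0,0]
    - [0,0,0]
    - [0,0,0]
  slide:
    - [0,5,0]
    - [0,5,0]
    - [-0.4,4.7,0]
    - [-0.4,0,1]
    - [0,0,2]
    - [0,0,0]
  jaw: [8.8,8.8,8.8,8.8,8.8,8.8]

```text
time_s: 35.0
position: [0.6376, -0.1473, 0.1581]
orientation: [0.707, 0.707, -0.001, -0.003]
wrist_force: [-0.4, 0.3, 0.4]
grip_width: 0.0879
```

```bash
python3 wl.py w14; python3 - <<'E'
from m import *
p=read_camera('scene');W=cloud(p);print(topfit(W,.4725,-.1395,0,0));cv2.imwrite('pics/s14.png',cv2.resize(p['img'][120:320,130:480],None,fx=2,fy=2)[...,::-1])
E
```

```text
[ 0.6376 -0.1473  0.1581] [[0.0005, 1.0, -0.0051], [1.0, -0.0005, 0.002], [0.002, -0.0051, -1.0]] 35.0 0.08792657150951597
(np.float64(0.1044), array([ 469.7, -138.8]), 32.8, 781, array([ 466.4, -140.3,  102.5]))
```

View pics/w14.png

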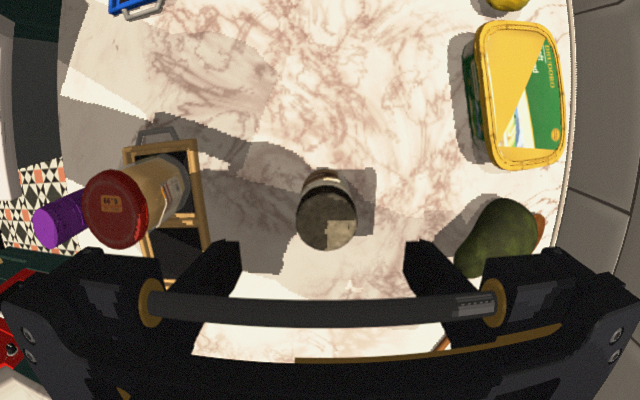

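View pics/s14.png

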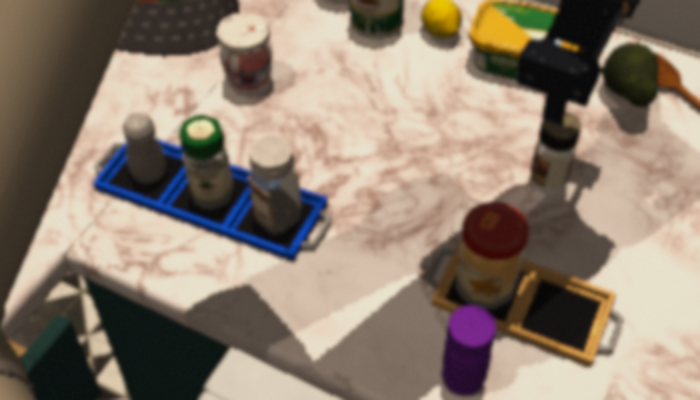

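Honey stands in the left wooden bay. The brown jar is centred at (326,212), but the avocado at (500,235) is near the right finger, so I'll check clearance.

```bash
python3 - <<'E'
from m import *
s=get_obs();p=read_camera('wrist');W=wcloud(p,s['position'],s['orientation'])
for u0,u1,v0,v1 in((450,545,195,270),):
    Q=W[v0:v1,u0:u1].reshape(-1,3);Q=Q[np.isfinite(Q).all(1)&(Q[:,2]>.012)&(Q[:,2]<.12)]
    print('avocado min',Q.min(0).round(3),Q.max(0).round(3))
    Q=Q[abs(Q[:,1]+.147)<.02];print(len(Q),Q.min(0) if len(Q) else '')
print(topfit(W,.641,-.147,0,0,.03))
E
```

```text
avocado min [ 0.765 -0.224  0.012] [ 0.903 -0.148  0.07 ]
1198 [ 0.79489491 -0.1669628   0.01617276]
(np.float64(0.0968), array([ 642.2, -147.1]), 22.1, 2968, array([ 642. , -145.4,   95.7]))
```

The avocado is at x≥0.765, which is clear. I'll descend and grip the brown jar.

Emit:
move_arm:
  twist:
    - [0,0,0]
    - [0,0,0]
    - [0,0,0]
    - [0,0,0]
    - [0,0,0]
    - [0,0,0]
    - [0,0,0]
    - [0,0,0]
    - [0,0,0]
    - [0,0,0]
    - [0,0,0]
  slide:
    - [0,0.3,3]
    - [0,0,3]
    - [0,0,2]
    - [0,0,1]
    - [0,0,0.7]
    - [0,0,0]
    - [0,0,0]
    - [0,0,0]
    - [0,0,0]
    - [0,0,0]
    - [0,0,0]
  jaw: [8.8,8.8,8.8,8.8,8.8,3,3,3,3,3,3]
  newtons: 20

```text
time_s: 36.52
position: [0.6426, -0.1475, 0.0634]
orientation: [0.707, 0.707, -0.0, 0.0]
wrist_force: [0.2, 0.5, 1.7]
grip_width: 0.0422
```

Emit:
move_arm:
  twist:
    - [0,0,0]
    - [0,0,0]
    - [0,0,0]
    - [0,0,0]
    - [0,0,0]
    - [0,0,0]
    - [0,0,0]
    - [0,0,0]
    - [0,0,0]
    - [0,0,0]
  slide:
    - [0,0,-1.5]
    - [0,0,-3]
    - [0,0,-4]
    - [0,0,-4]
    - [-1.5,-3.3,0]
    - [-1.5,-3.3,0]
    - [-1.5,-3.3,0]
    - [-1.5,-3.3,0]
    - [-1.4,-3.3,0]
    - [0,0,0]
  jaw: [3,3,3,3,3,3,3,3,3,3]

```text
time_s: 37.78
position: [0.4763, -0.2222, 0.1894]
orientation: [0.708, 0.706, -0.0, 0.0]
wrist_force: [1.0, 0.1, -0.8]
grip_width: 0.0425
```

```bash
python3 bt.py w15 wood
```

```text
[ 0.4763 -0.2222  0.1894] [ 7.080e-01  7.062e-01 -0.000e+00  4.000e-04] 37.775 0.042490508761759076
((474.9267272949219, -205.42526245117188), (87.19294738769531, 117.75772857666016), 2.5643532276153564)
under tcp z hist [2648    0    0    0    0    0    0    0    0    0    0    0   13  162
  255  320  369  457 1108 1232 1600]
```

View pics/w15.png

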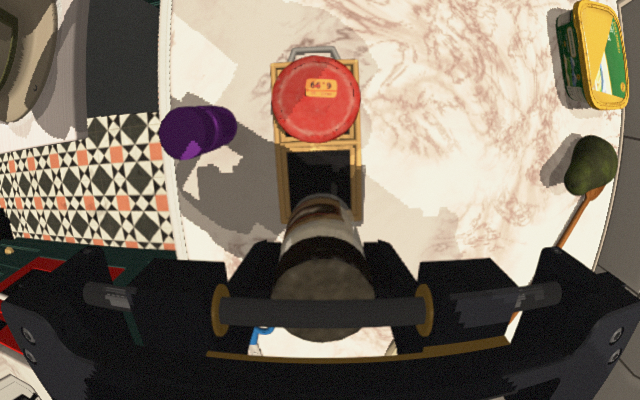

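Honey sits in its bay, lid at (316,97). The brown jar is above the second bay and aligned, so I'll lower it.

Emit:
move_arm:
  twist:
    - [0,0,0]
    - [0,0,0]
    - [0,0,0]
    - [0,0,0]
    - [0,0,0]
    - [0,0,0]
    - [0,0,0]
    - [0,0,0]
  slide:
    - [0.05,0,3]
    - [0,0,3]
    - [0,0,3]
    - [0,0,1.5]
    - [0,0,0.9]
    - [0,0,0.4]
    - [0,0,0]
    - [0,0,0]
  jaw: [3,3,3,3,3,3,3,3]

```text
time_s: 38.83
position: [0.4778, -0.2212, 0.0709]
orientation: [0.707, 0.707, 0.0, 0.001]
wrist_force: [0.2, 0.3, -1.0]
grip_width: 0.0423
```

Emit:
move_arm:
  twist:
    - [0,0,0]
    - [0,0,0]
    - [0,0,0]
    - [0,0,0]
  slide:
    - [0,-0.15,0.15]
    - [0,0,0.05]
    - [0,0,0.05]
    - [0,0,0]
  jaw: [3,3,3,3]

```text
time_s: 39.33
position: [0.4759, -0.221, 0.0683]
orientation: [0.707, 0.707, -0.0, 0.0]
wrist_force: [-2.6, 0.2, 4.8]
grip_width: 0.0424
```

Contact at the expected height. I'll release, rise and pull back to look.

Emit:
move_arm:
  twist:
    - [0,0,0]
    - [0,0,0]
    - [0,0,0]
    - [0,0,0]
    - [0,0,0]
    - [0,0,0]
    - [0,0,0]
    - [0,0,0]
    - [0,0,0]
    - [0,0,0]
    - [0,0,0]
  slide:
    - [0,0,0]
    - [0,0,0]
    - [0,0,0]
    - [0,0,0]
    - [0,0,-2]
    - [0,0,-5]
    - [0,0,-6]
    - [0,0,-6]
    - [-5,0,0]
    - [-3,0,0]
    - [0,0,0]
  jaw: [4.8,5.6,7,8.8,8.8,8.8,8.8,8.8,8.8,8.8,8.8]

```text
time_s: 40.7
position: [0.4757, -0.3024, 0.2572]
orientation: [0.708, 0.706, -0.0, -0.0]
wrist_force: [0.1, 0.6, -0.4]
grip_width: 0.0877
```

```bash
python3 bt.py w16 wood; python3 - <<'E'
from m import *
C={'salt':(.4375,.261),'green':(.4435,.1805),'white':(.4500,.0985),'honey':(.4725,-.1395),'brown':(.476,-.221),'jam':(.621,.243)}
for n in('scene','top'):
    p=read_camera(n);W=cloud(p)
    for k,v in C.items(): print(n,k,topfit(W,*v,0,0,.045))
    save(p,n+'16')
    if n=='scene': cv2.imwrite('pics/s16.png',cv2.resize(p['img'][120:320,130:480],None,fx=2,fy=2)[...,::-1])
E
```

```text
[ 0.4757 -0.3024  0.2572] [ 7.080e-01  7.062e-01 -0.000e+00 -3.000e-04] 40.7 0.08773420518307208
((473.587890625, -180.97344970703125), (87.26055145263672, 168.11912536621094), 2.319047451019287)
under tcp z hist [1369  128    0    0    0    0    0    0    0    0    0    0    0    0
    0    0    0    0    0    0    0]
scene salt (np.float64(0.0863), array([435.1, 253. ]), 15.0, 77, array([434.3, 248.2,  84.1]))
scene green (np.float64(0.1107), array([441.8, 178.8]), 23.9, 346, array([438.2, 176.8, 108.5]))
scene white (np.float64(0.1139), array([448.5,  98.6]), 24.2, 342, array([444.4,  95.7, 111.9]))
scene honey (np.float64(0.1043), array([ 469.9, -138.4]), 33.2, 782, array([ 466.7, -140.3,  102.5]))
scene brown (np.float64(0.1011), array([ 474. , -221.9]), 23.1, 402, array([ 470.6, -221.9,   99.2]))
scene jam (np.float64(0.0845), array([620.5, 242.4]), 33.1, 432, array([616.9, 240.5,  82.4]))
top salt (np.float64(0.0948), array([436.7, 260.5]), 16.9, 132, array([436.4, 259.6,  90.8]))
top green (np.float64(0.1144), array([443.2, 179.8]), 23.0, 249, array([442.8, 179.2, 111.1]))
top white (np.float64(0.1174), array([449.1,  98.6]), 22.1, 229, array([449. ,  98.4, 114.5]))
top honey (np.float64(0.1076), array([ 472.2, -138.7]), 32.3, 482, array([ 471.8, -138. ,  104.4]))
top brown (np.float64(0.1042), array([ 476.7, -220.2]), 22.1, 224, array([ 475.7, -219.8,  101.4]))
top jam (np.float64(0.0888), array([621.7, 244.1]), 32.2, 443, array([621.3, 243.7,  85.3]))
```

View pics/w16.png

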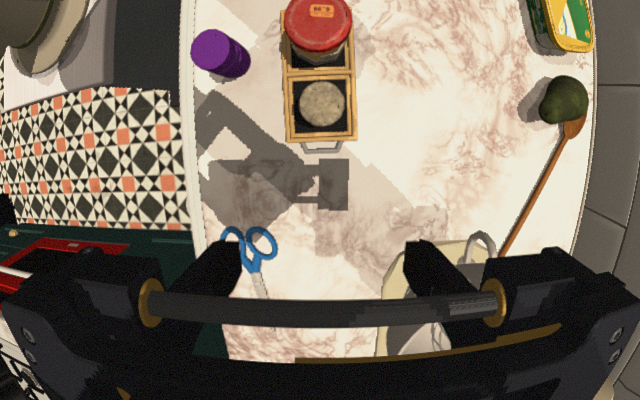

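View pics/s16.png

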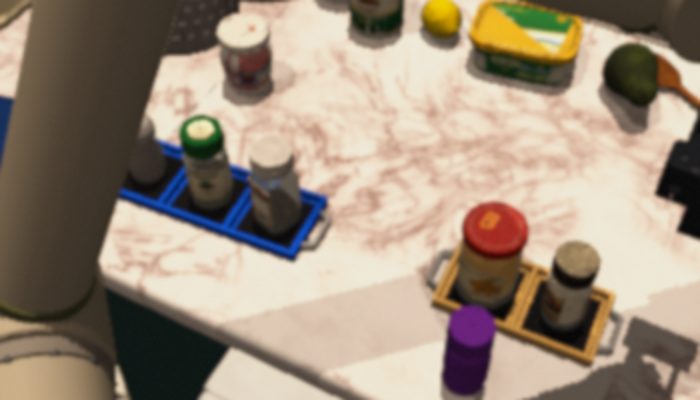

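View pics/top16.png

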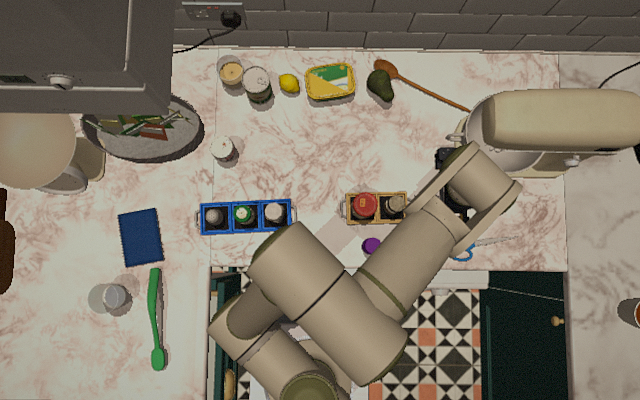

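Every item stands in its bay. The tops are each about 4–5 mm higher than they were on the worktop, which is the bay floor. The jam, at (222,148) in the top view, and the purple jar have not moved, and the gripper is clear at z≈0.26. Handing in.

```bash
python3 -c "
from cell import *
s=get_obs();print(s['time_s'],abs(s['dq']).max(),s['position']);print(job_done())"
```

```text
40.85 0.008161431950607864 [ 0.47601316 -0.30007379  0.25765775]
the job is handed in; nothing more can be done
None
```

Both kits are made up and I handed the job in at 40.9 s of the 112 s allowed; it gave no verdict.

- **Blue tray:** from left to right, the salt shaker, the green-capped jar and the white-capped jar.
- **Wooden tray:** the honey jar in the left bay and the brown-capped jar in the right bay.
- **Order:** I placed them as you listed them: salt, green, white, honey, brown.

**Last checks:**
- **Placing:** the wrist, scene and top views show all five jars upright. In the top view each stands within about 2 mm of its bay centre.
- **Height:** tops measured about 4–5 mm higher than when the jars stood on the worktop, which matches the 5 mm bay floor. Honey and brown also showed floor contact in the wrist force at the expected height.
- **Left alone:** the jam jar has not moved, the purple look-alike still stands where it was, and the gripper was clear of everything.

**Disagreements:**
- **Camera offset:** the scene camera read about 5 mm less in x than the top camera on the first measurements. I used the wrist and top values, which agreed.
- **Salt at the end:** the arm partly hid the salt shaker from the scene camera, so its last scene reading (y = 0.253, top at 0.086 m) is off. The top view gives y = 0.2605, and an unobstructed wrist view before that showed it centred.
- **Jaw widths:** the gripper read 38.6 mm on the salt shaker (listed as 44 mm) and 47 mm on the white jar (also 44 mm). Both grips were steady and nothing slipped.

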